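Load a label roll and lock it with the cam-driven keeper

TASK

Put the paper label roll over the feeder's upright spindle so that it sits flat on the seat, then turn the hand crank until the brass roller rests on the long outer dwell of the cam lobe, with the keeper tongue fully out over the roll's rim, and let go so that it stays there. Leave the white bottle, the jar and the tube rack where they stand.

Things in the scene. Friction and masses are not known exactly. Their poses are not given: they have to be found in the camera images.
- feeder: label roll feeder screwed to the bench: white base plate 300 x 130 mm, its top 18 mm above the bench, carrying a crank with a cam at one end, a sliding keeper in the middle and a spindle at the other end. Origin on the bench under the centre of the plate; its x axis runs from the crank (x = -95 mm) to the spindle (x = +95 mm), z up.
- spindle_seat (a point): centre of the grey round seat (60 mm across, 26 mm above the bench) at the foot of the upright steel spindle. The spindle is 18 mm thick with a tapered tip and stands 46 mm above the seat (tip 72 mm above the bench).
- roll: loose white paper label roll on a cardboard core, standing on end on the bench with its hole upright: 56 mm outside, hole 26 mm, 40 mm high, about 0.12 kg, stiff. Origin: centre of its underside. It can be gripped across its outside from above. On the seat its top is 66 mm above the bench; the fingers are clearest when they stand on the two long sides of the plate (along the feeder's y).
- crank_axis (a point): point on the crank's upright turning axis, 76 mm above the bench. The shaft carries the steel plate cam (24 to 38 mm above the bench) and the aluminium crank arm (66 to 76 mm above the bench). The cam: base circle of 24 mm radius; lobe keyed opposite to the arm, with a dwell arc of constant 40 mm radius spanning 0.5 rad either side of the lobe's middle; straight ramps between.
- crank_grip (a point): middle of the black upright grip at the end of the crank arm, 65 mm from the axis and 100 mm above the bench. The grip is a freely revolving sleeve 18 mm thick, from 77 to 121 mm above the bench, clear all round; pinched or pushed it goes round in a level circle, and the hand need not turn with it.
- crank (a joint): crank angle, rad, growing anticlockwise seen from above, no stops; 0 when the arm points straight at the spindle (starts within 1.3 of that, roller on the base circle). The roller is on the middle of the dwell when the arm points straight away from the spindle (pi or -pi, either way round). The ramp takes up to 4 N at the grip; left on a ramp the cam is pushed back, on the dwell it stays.
- keeper (a joint): travel of the steel keeper along the feeder's x towards the spindle, m: about 0 with its brass roller (16 mm) on the cam's base circle, 0.016 on the dwell. A light spring (2 to 4 N) holds the roller against the cam, so it moves only as the cam moves it.
- keeper_tip (a point): middle of the top edge of the keeper's tongue, 24 mm wide, its underside 70 mm and its top 77 mm above the bench. Drawn back, the tip is 37 mm from the spindle's axis and leaves the roll free to go on; fully out it is 21 mm from it and covers the rim of a seated roll.
- reagent: bystander: white round bottle 70 mm across, 150 mm high; origin at its underside.
- jar: bystander: clear specimen jar with a lid, 60 mm across, 65 mm high; origin at its underside.
- tube_rack: bystander: grey rack full of capped tubes, 100 x 200 mm (x, y), 83 mm high; origin at the centre of its underside.
Things that resemble listed ones, but are neither listed nor needed, are in the scene too. Leave any red look-alike of the roll alone.

How it is judged:
On the way, in this order (a step that is already met when the one before it is completed fails the run):
1. the roll sits on the seat over the spindle while the keeper is still drawn back (horizontal distance between roll and spindle_seat below 0.007 m and z of roll in the frame of spindle_seat below 0.003 m and angle between roll's own z axis and vertical below 0.08 rad and value of joint keeper below 0.005 m), for 0.2 s.
2. the keeper is fully out, its roller on the cam's dwell, over the seated roll (value of joint keeper above 0.0148 m and horizontal distance between roll and spindle_seat below 0.007 m and z of roll in the frame of spindle_seat below 0.003 m), for 0.2 s.
At the end, for the whole second after the job is handed in: The roll is on the spindle (within 7 mm of its axis), flat on the seat (within 3 mm, tilt under 0.08 rad) and at rest; the crank is at rest with the roller on the cam's dwell, the keeper out by at least 14.8 of its 16 mm (all of step 2 and angle between roll's own z axis and vertical below 0.08 rad and velocity of joint crank between -0.05 and 0.05 rad/s and linear speed of roll below 0.02 m/s); the robot touches nothing.
It fails at once if a bystander (bottle, jar or tube rack) is shifted by more than 30 mm or tipped (distance of any of reagent, jar, tube_rack from where it was at the start of the episode above 0.03 m or angle between any of reagent, jar, tube_rack's own z axis and vertical above 0.5 rad).
It also fails if it takes over 58 s, if anything falls off the work surface, if the arm or the gripper's body presses on something with over 40 N, if the wrist force passes 120 N, or if a joint passes its speed limit or range.

ROBOT

A 6-joint arm with a two-finger parallel gripper is mounted at the origin on the work surface. World frame = base frame: x ahead of the robot, y to its left, z up, the work surface at z = 0. Lengths are in m, angles in rad, forces in N, time in s.
With the tool pointing down it reaches from about 0.375 to 0.9 m from the base axis. Payload 3.1 kg.
Tool frame: the origin (TCP) lies on the centre line of the jaws, within the pads' length; the fingertips stand 11 mm ahead of it and the grasp point (between the pads) lies 8 mm behind it; x points along the fingers, y is the direction in which the jaws open and shut, and the axes are right-handed (so a half turn about x gives the same grasp; the last joint's range is limited). The gripper opens to 87 mm and grips with 3 to 60 N. Pads are 19 mm wide; open, the fingers measure 117 mm over their backs; the gripper's body (75 mm by 190 mm) begins 51 mm behind the grasp point.
Start: joints at [0.942, 0.527, 1.433, -0, 1.181, -0.178], TCP at [0.272, 0.563, 0.234] pointing down, gripper open.
Joint ranges: [-3.08, 3.08], [-0.75, 2.2], [0.22, 2.44], [-1.43, 4.57], [0, 2.65], [-2.85, 2.85]. Speed limits (rad/s): [2.79, 2.79, 3.14, 3.14, 3.14, 3.14].

INTERFACE

Orientations are given as a unit quaternion [x, y, z, w].
In Python, from rig import robot, camera, camera_info gives the robot as it stands.
- The arm moves only by the shell command python3 -m inch 'ROWS' [FORCE]. ROWS is JSON, a list that holds one entry, the list of rows, each a list of 5 numbers: the shift along the tool's x, y, z in cm, then the turn about the tool's x in rad, then the opening, from 0 (shut) to 1 (fully open). A call has 1 to 8 rows; each row shifts and turns the pose as measured when the row begins, along the tool's axes as they then stand; what a row does not reach is not made up. A row lasts 1/12 s, in which the tool goes at most 41.7 mm and 7.16 degrees, less where a joint would pass 70% of its speed; a pose out of reach is approached as far as the arm can. A call with a gripper value outside its range is refused whole. The fingers move at their own pace and stop on an object; FORCE is the grip in N (left out, the last holds). Time passes only in rows, so rows that do not move let the fingers close. It gives the time, the measured TCP pose, the force and the opening at its end, in the units of the state.
- robot.get_obs(): the state, without advancing time (a new reading comes with each control period).
- camera(name): name is "side" or "top" or "wrist"; returns the picture (400x640x3 uint8, red, green, blue); there is no depth.
- camera_info(name): a dict with "camera_matrix" (3x3 intrinsics, pixels), "dist" ([k1, k2, p1, p2, k3] as OpenCV has them; the pictures are not rectified), "rvec" (rotation vector, rad) and "tvec" (3), from world to camera coordinates, as OpenCV has them. Camera axes: x right, y down, z forward; pixel columns grow to the right and rows downward; lengths in m; the calibration is good to about 2 mm. A picture is of the moment at which its call begins: read the wrist's pose just before it. camera_info takes no time and is no camera call; for the wrist camera it gives the pose at the moment of the call.
- robot.hand_in(): hands the job in, once; it reports no verdict.
The state is a dict: "time": time; "q": joint angles; "joint_velocities": joint speeds; "joint_torque": joint torques, N m; "position": TCP position; "tool_rot": TCP orientation; "ft_force": force on the tool from outside, world axes, zero at the start; "moment": the same for the moment, N m; "grip_width": finger opening in m.
Only numpy, scipy, OpenCV 4.12 (cv2) and the standard library are available. Lean on these libraries where they do the work, as an engineer would, in place of code of your own. Each camera call takes 0.05 s, during which the arm holds its last target. There are 200 camera calls.

## Working session

There is one attempt and no reset: what is moved stays moved. The work goes in short steps, Python scripts to look and compute and a shell command to move; the robot and the scene stay as the last step left them, time stands still between calls to the robot, and variables do not carry over. Pictures are saved under pics/ and viewed, about 8 in all and at most 12, crops included, and the job is handed in when it is done.

```bash
ls; mkdir -p pics; cat > h.py <<'E'
import numpy as np, cv2
from rig import robot, camera, camera_info
from scipy.spatial.transform import Rotation as R
def snap(n,f):
    ci=camera_info(n); im=camera(n); cv2.imwrite('pics/'+f,im[:,:,::-1]); return im,ci
def ray(ci,u,v,z):
    K=np.array(ci['camera_matrix'],float);d=np.array(ci['dist'],float)
    p=cv2.undistortPoints(np.array([[[u,v]]],float),K,d)[0,0]
    M=R.from_rotvec(np.array(ci['rvec']).ravel()).as_matrix();t=np.array(ci['tvec']).ravel()
    c=-M.T@t; r=M.T@np.array([p[0],p[1],1]); return c+r*(z-c[2])/r[2]
def px(ci,P):
    return cv2.projectPoints(np.array(P,float).reshape(-1,1,3),np.array(ci['rvec'],float),np.array(ci['tvec'],float),np.array(ci['camera_matrix'],float),np.array(ci['dist'],float))[0].reshape(-1,2)
E
python3 - <<'E'
from h import *
import pickle
for n in('top','side'):
    im,ci=snap(n,n+'0.png'); pickle.dump(ci,open(n+'.pkl','wb'))
    print(n,-R.from_rotvec(np.array(ci['rvec']).ravel()).as_matrix().T@np.array(ci['tvec']).ravel())
o=robot.get_obs();print(o['time'],o['position'],R.from_quat(o['tool_rot']).as_matrix().round(3),o['grip_width'])
E
```

```text
pics
top [0.31285141 0.00843831 1.4780747 ]
side [ 0.24052836 -0.60989202  0.89493057]
0.1 [0.27191543 0.56203751 0.23265301] [[-0.001  0.436  0.9  ]
 [-0.002  0.9   -0.436]
 [-1.    -0.002 -0.   ]] 0.08720804892794368
```

View pics/top0.png

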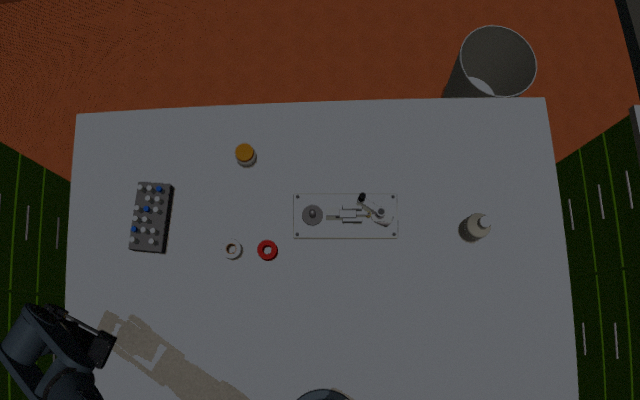

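View pics/side0.png

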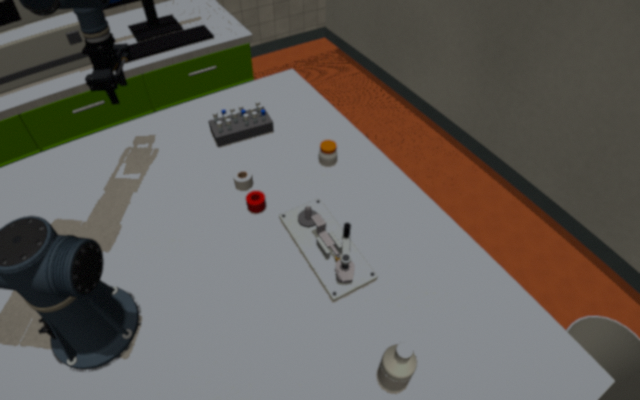

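The top view shows: white roll (233,250), red look-alike (267,250), spindle (312,214), crank axis (~380,211), grip (~361,197). The jar is at (245,155), the rack at (150,217) and the bottle at (475,227). An enlarged crop comes next.

```bash
python3 - <<'E'
from h import *
import pickle
ci=pickle.load(open('top.pkl','rb'));im=cv2.imread('pics/top0.png')
c=im[180:270,215:415];c=cv2.resize(c,(800,360),interpolation=cv2.INTER_CUBIC);cv2.imwrite('pics/c1.png',np.clip(c*1.4,0,255))
for nm,u,v,z in [('roll',233,249,.04),('red',267,249,.04),('spin',312,214,.072),('axis',380,211,.076),('grip',361,197,.11),('jar',245,153,.065),('c1',293.5,193.5,.018),('c2',397,193.5,.018),('c3',398,238.5,.018),('c4',293.5,238.5,.018),('rack',150,217,.08),('bottle',480,222,.15)]: print(nm,ray(ci,u,v,z).round(4))
E
```

```text
roll [0.4957 0.2334 0.04  ]
red [0.4926 0.1378 0.04  ]
spin [0.5813 0.0086 0.072 ]
axis [ 0.5819 -0.1794  0.076 ]
grip [ 0.6159 -0.1257  0.11  ]
jar [0.7672 0.194  0.065 ]
c1 [0.654 0.06  0.018]
c2 [ 0.6428 -0.2401  0.018 ]
c3 [ 0.5113 -0.2339  0.018 ]
c4 [0.5227 0.0637 0.018 ]
rack [0.5874 0.4618 0.08  ]
bottle [ 0.5277 -0.4347  0.15  ][ WARN:0@0.830] global loadsave.cpp:1063 imwrite_ Unsupported depth image for selected encoder is fallbacked to CV_8U.
```

View pics/c1.png

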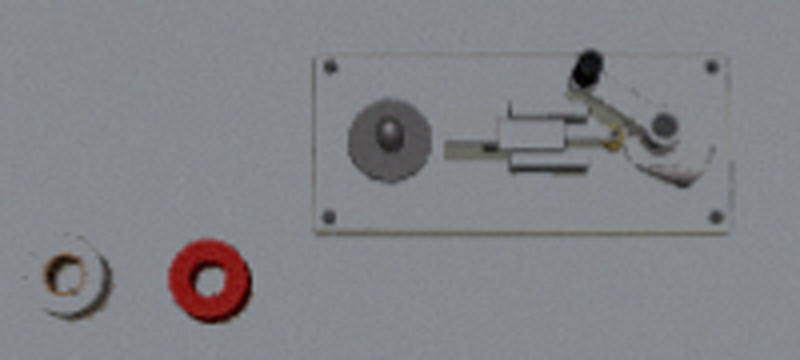

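Feeder frame from the corners: centre (0.583,-0.088), x axis ≈ (0.038,0.999). That puts the spindle at ≈ (0.587,0.007), the crank axis at ≈ (0.579,-0.182) and the roll at ≈ (0.497,0.235). The sizes fit (300 x 131 mm plate). I'll move above the roll.

```bash
python3 -m inch '[[[0,-1.9,3.3,0,1],[0,-1.9,3.3,0,1],[0,-1.9,3.3,0,1],[0,-1.9,3.3,0,1],[0,-1.9,3.3,0,1],[0,-1.9,3.3,0,1],[0,-1.9,3.3,0,1],[0,-1.9,3.3,0,1]]]' 20; python3 -m inch '[[[0,0,0,0.12,1],[0,0,0,0.12,1],[0,0,0,0.12,1],[0,0,0,0.12,1],[0,0,0,0.12,1],[0,0,0,0.12,1],[0,0,0,0.12,1],[0,0,0,0.12,1]]]'
cat > st.py <<'E'
from h import *
import sys
def st(*tg):
    o=robot.get_obs();p=np.array(o['position']);M=R.from_quat(o['tool_rot']).as_matrix()
    print('t',o['time'],'p',p.round(4),'yaw',np.arctan2(M[1,1],M[0,1]).round(4),'w',round(o['grip_width'],4),'F',np.round(o['ft_force'],1),'xax',M[:,0].round(3))
    for t in tg: print('d tool cm',(M.T@(np.array(t)-p)*100).round(2))
if __name__=='__main__': st(*[[float(x) for x in a.split(',')] for a in sys.argv[1:]])
E
python3 st.py .497,.235,.233
```

```text
time: 0.77
position: [0.4436, 0.3075, 0.2283]
tool_rot: [0.152, 0.693, -0.153, 0.688]
ft_force: [1.0, 0.3, 0.1]
grip_width: 0.0868
time: 1.43
position: [0.4488, 0.2963, 0.2251]
tool_rot: [0.461, 0.534, -0.469, 0.531]
ft_force: [-0.2, -0.6, 0.0]
grip_width: 0.0868
t 1.4333 p [0.4488 0.2963 0.2251] yaw 0.1348 w 0.0868 F [-0.2 -0.6  0. ] xax [-0.011 -0.006 -1.   ]
d tool cm [-0.81  3.95  6.72]
```

```bash
python3 -m inch '[[[-0.2,1.4,2.3,0,1],[-0.2,1.4,2.3,0,1],[-0.2,1.4,2.3,0,1],[0,0,0,0.1,1],[0,0,0,0.08,1],[0,0,0,0,1]]]'; python3 - <<'E'
from h import *;import pickle
from st import st
st((.497,.235,.2))
im,ci=snap('wrist','w1.png');pickle.dump(ci,open('w1.pkl','wb'))
print(px(ci,[[.497,.235,.04],[.587,.007,.026],[.587,.007,.072]]))
E
```

```text
time: 1.93
position: [0.4998, 0.2304, 0.2285]
tool_rot: [-0.508, -0.488, 0.52, -0.484]
ft_force: [-0.3, -0.0, -0.2]
grip_width: 0.0868
t 1.9333 p [0.4998 0.2304 0.2285] yaw -0.0562 w 0.0868 F [-0.3 -0.  -0.2] xax [-0.017 -0.008 -1.   ]
d tool cm [ 2.85 -0.26 -0.46]
[[317.68307084 179.48119311]
 [395.36274435 342.74024315]
 [403.6162108  369.35978703]]
```

View pics/w1.png

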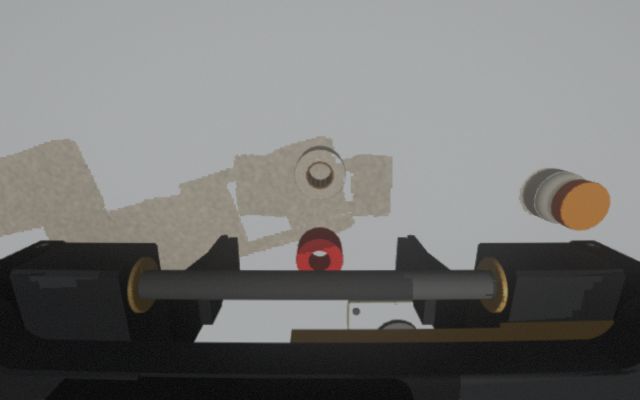

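The wrist view shows the white roll's top hole at (320,175), against a predicted (318,179). The red look-alike is at (320,258) and the jar is at the right.

```bash
python3 - <<'E'
from h import *;import pickle
from st import st
ci=pickle.load(open('w1.pkl','rb'))
print(-R.from_rotvec(np.array(ci['rvec']).ravel()).as_matrix().T@np.array(ci['tvec']).ravel())
r=ray(ci,320,175,.04);print(r,ray(ci,320,258,.04));st((r[0],r[1],.1),(r[0],r[1],.03))
E
```

```text
[0.5061462  0.30598785 0.37963788]
[0.49976956 0.23978206 0.04      ] [0.49447106 0.14191439 0.04      ]
t 1.9833 p [0.4994 0.2306 0.2283] yaw -0.0532 w 0.087 F [-0.7 -0.6  0.6] xax [-0.017 -0.008 -1.   ]
d tool cm [12.82  0.2  -1.03]
d tool cm [19.82  0.32 -1.09]
```

```bash
python3 -m inch '[[[2,0.1,-0.4,-0.015,1],[3,0.1,-0.3,0,1],[3,0.1,-0.2,0,1],[3,0,0,0,1],[3,0,0,0,1],[2,0,0,0,1],[0,0,0,0,1]]]'; python3 st.py .499,.238,.022
```

```text
time: 2.57
position: [0.502, 0.2417, 0.0648]
tool_rot: [-0.501, -0.497, 0.508, -0.495]
ft_force: [-0.4, 0.2, -0.4]
grip_width: 0.087
t 2.5667 p [0.502  0.2417 0.0648] yaw -0.0177 w 0.087 F [-0.4  0.2 -0.4] xax [-0.009 -0.005 -1.   ]
d tool cm [ 4.28 -0.25  0.36]
```

```bash
python3 -m inch '[[[1,-0.15,0.3,0.02,1],[1,-0.1,0.1,0,1],[1,0,0,0,1],[1,0,0,0,1],[0.4,0,0,0,1],[0,0,0,0,1]]]'; python3 st.py .499,.238,.022
```

```text
time: 3.07
position: [0.4996, 0.2395, 0.02]
tool_rot: [-0.504, -0.493, 0.51, -0.492]
ft_force: [0.3, 0.3, 0.3]
grip_width: 0.0871
t 3.0667 p [0.4996 0.2395 0.02  ] yaw -0.0291 w 0.0871 F [0.3 0.3 0.3] xax [-0.007 -0.004 -1.   ]
d tool cm [-0.2  -0.06  0.15]
```

```bash
python3 -m inch '[[[0,0,0,0,0],[0,0,0,0,0],[0,0,0,0,0],[0,0,0,0,0],[0,0,0,0,0],[0,0,0,0,0],[0,0,0,0,0],[0,0,0,0,0]]]' 20; python3 -m inch '[[[0,0,0,0,0],[0,0,0,0,0],[-1,0,0,0,0],[-2,0,0,0,0],[-3,0,0,0,0],[-3,0,0,0,0],[-3,0,0,0,0],[0,0,0,0,0]]]'; python3 st.py
```

```text
time: 3.73
position: [0.5013, 0.2401, 0.0224]
tool_rot: [-0.506, -0.493, 0.508, -0.493]
ft_force: [0.9, -0.3, -1.2]
grip_width: 0.0547
time: 4.4
position: [0.4996, 0.2398, 0.1468]
tool_rot: [-0.503, -0.494, 0.511, -0.492]
ft_force: [0.8, 1.1, -0.2]
grip_width: 0.0546
t 4.4 p [0.4996 0.2398 0.1468] yaw -0.0284 w 0.0546 F [ 0.8  1.1 -0.2] xax [-0.011 -0.005 -1.   ]
```

```bash
python3 -m inch '[[[0,1,2,0,0],[0,1.2,3,0,0],[0,1.2,3,0,0],[0,1.2,3,0,0],[0,1.2,3,0,0],[0,1,3,0,0],[0,1,3,0,0],[0,0.5,2,0,0]]]';python3 st.py .587,.007,.147 
```

```text
time: 5.07
position: [0.5774, 0.0146, 0.1512]
tool_rot: [-0.502, -0.497, 0.506, -0.495]
ft_force: [0.8, -0.3, -0.8]
grip_width: 0.0545
t 5.0667 p [0.5774 0.0146 0.1512] yaw -0.0168 w 0.0545 F [ 0.8 -0.3 -0.8] xax [-0.005 -0.002 -1.   ]
d tool cm [0.42 0.97 0.75]
```

```bash
python3 -m inch '[[[0,0.9,0.5,0.02,0],[0,0.1,0,0,0],[0,0,0,0,0]]]'; python3 - <<'E'
from h import *;import pickle
from st import st
st((.587,.007,.147))
im,ci=snap('wrist','w2.png');pickle.dump(ci,open('w2.pkl','wb'))
p=np.array(robot.get_obs()['position'])
print(px(ci,[[.587,.007,.026],[.587,.007,.072],p+[0,0,.018]]))
im,ci=snap('side','s2.png')
ci=pickle.load(open('side.pkl','rb'))
print(px(ci,[[.587,.007,.026],[.587,.007,.072],p+[0,0,.018]]))
t=cv2.resize(im[150:300,240:400],(640,600),interpolation=cv2.INTER_CUBIC)
cv2.imwrite('pics/s2c.png',t[:,:,::-1])
E
```

```text
time: 5.32
position: [0.5882, 0.0044, 0.1506]
tool_rot: [-0.509, -0.489, 0.514, -0.488]
ft_force: [-0.7, -0.3, -1.1]
grip_width: 0.0547
t 5.3167 p [0.5882 0.0044 0.1506] yaw -0.046 w 0.0547 F [-0.7 -0.3 -1.1] xax [-0.006 -0.003 -1.   ]
d tool cm [ 0.36 -0.13 -0.26]
[[317.00298679 196.976004  ]
 [316.58555205 212.44564329]
 [317.91604396 279.19064279]]
[[307.16424074 217.04907954]
 [306.88464853 206.1040547 ]
 [307.16603683 181.05857172]]
```

View pics/w2.png

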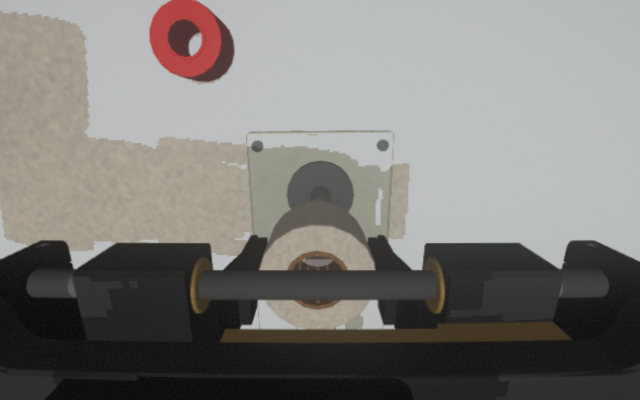

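The seat disc spans u≈287–353 with its far edge at v≈161. The roll's hole centres at about (318,280), as predicted, so the roll is centred on the TCP. I'll fit the seat circle in the image.

```bash
python3 - <<'E'
from h import *;import pickle
from scipy.optimize import least_squares
ci=pickle.load(open('w2.pkl','rb'));im=cv2.imread('pics/w2.png');g=im.mean(2)
m=(g<115).astype(np.uint8);m[:150]=0;m[205:]=0;m[:,:275]=0;m[:,365:]=0
pts=[]
for v in range(164,196):
    us=np.where(m[v])[0]
    if len(us)>5: pts+= [(us[0]-.5,v),(us[-1]+.5,v)]
print(pts[::8])
P=np.array([ray(ci,u,v,.026)[:2] for u,v in pts])
f=lambda a:np.hypot(*(P-a[:2]).T)-a[2]
s=least_squares(f,[.587,.007,.03],loss='soft_l1',f_scale=.001);print(s.x,np.abs(s.fun).mean())
s=least_squares(lambda a:np.hypot(*(P-a[:2]).T)-.03,[.587,.007],loss='soft_l1',f_scale=.001);print(s.x)
for c in [(258,146),(383,145)]: print(ray(ci,*c,.018))
# roll hole: predicted top
print(ray(ci,317.5,280,.1686))
E
```

```text
[(np.float64(304.5), 164), (np.float64(298.5), 168), (np.float64(294.5), 172), (np.float64(291.5), 176), (np.float64(290.5), 180), (np.float64(288.5), 184), (np.float64(287.5), 188), (np.float64(286.5), 192)]
[0.58977584 0.00994468 0.02956181] 0.00023697236563326402
[0.58974465 0.00922859]
[0.53705322 0.05362484 0.018     ]
[0.64697285 0.0494881  0.018     ]
[0.58808215 0.00427648 0.1686    ]
```

View pics/s2c.png

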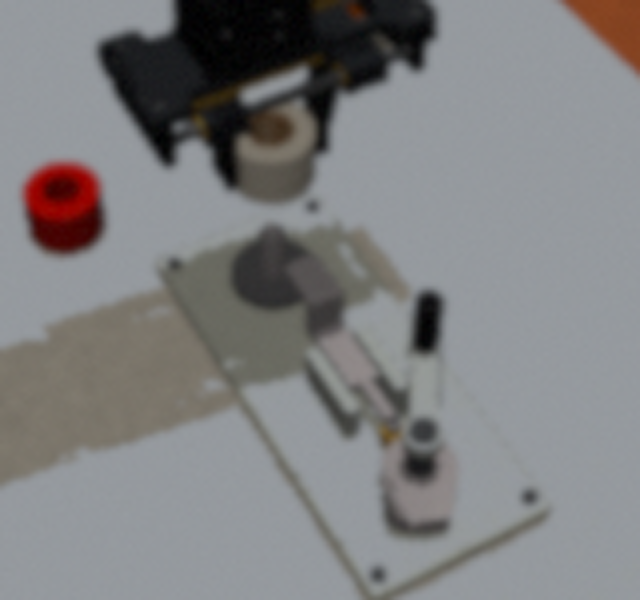

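Wrist and top views agree to about 3 mm on the seat; I'll use (0.589,0.0088) and descend in stages.

```bash
python3 -m inch '[[[1,0.1,-0.4,-0.01,0],[1.5,0,0,0,0],[1,0,0,0,0],[0.5,0,0,0,0],[0,0,0,0,0]]]';python3 st.py .589,.0088,.0484 
```

```text
time: 5.83
position: [0.5864, 0.0168, 0.1076]
tool_rot: [-0.504, -0.496, 0.508, -0.492]
ft_force: [0.3, -1.1, -1.4]
grip_width: 0.0546
t 5.8333 p [0.5864 0.0168 0.1076] yaw -0.024 w 0.0546 F [ 0.3 -1.1 -1.4] xax [-0.008 -0.001 -1.   ]
d tool cm [5.92 0.33 0.78]
```

```bash
python3 -m inch '[[[0,0.25,0.7,0.01,0],[0,0,0,0,0]]]';python3 st.py .589,.0088,.0484; python3 -m inch '[[[0,0,0,0,0]]]';python3 st.py .589,.0088,.0484 
```

```text
time: 6.0
position: [0.5882, 0.0107, 0.1068]
tool_rot: [-0.505, -0.494, 0.511, -0.49]
ft_force: [0.7, -1.2, -0.8]
grip_width: 0.0544
t 6.0 p [0.5882 0.0107 0.1068] yaw -0.0322 w 0.0544 F [ 0.7 -1.2 -0.8] xax [-0.01  -0.001 -1.   ]
d tool cm [5.84 0.15 0.18]
time: 6.08
position: [0.5883, 0.0106, 0.107]
tool_rot: [-0.505, -0.494, 0.511, -0.489]
ft_force: [0.3, -0.3, -1.0]
grip_width: 0.0546
t 6.0833 p [0.5883 0.0106 0.107 ] yaw -0.0325 w 0.0546 F [ 0.3 -0.3 -1. ] xax [-0.01  -0.001 -1.   ]
d tool cm [5.86 0.14 0.17]
```

```bash
python3 -m inch '[[[0.7,0.05,0.2,0,0],[0.7,0,0.05,0,0],[0.7,0,0.05,0,0],[0,0,0,0,0]]]' ;python3 st.py .589,.0088,.0484 
```

```text
time: 6.42
position: [0.5902, 0.0063, 0.0858]
tool_rot: [-0.507, -0.493, 0.51, -0.49]
ft_force: [-0.2, -0.7, -1.7]
grip_width: 0.0548
t 6.4167 p [0.5902 0.0063 0.0858] yaw -0.0338 w 0.0548 F [-0.2 -0.7 -1.7] xax [-0.006 -0.001 -1.   ]
d tool cm [ 3.74 -0.11 -0.25]
```

```bash
python3 -m inch '[[[0.5,-0.1,-0.2,0,0],[0.6,0,0,0,0],[0.6,0,0,0,0],[0,0,0,0,0]]]' ;python3 st.py .589,.0088,.0484 
```

```text
time: 6.75
position: [0.5887, 0.0083, 0.0664]
tool_rot: [-0.507, -0.493, 0.51, -0.49]
ft_force: [-0.2, 0.3, -1.7]
grip_width: 0.0545
t 6.75 p [0.5887 0.0083 0.0664] yaw -0.0343 w 0.0545 F [-0.2  0.3 -1.7] xax [-0.007 -0.001 -1.   ]
d tool cm [ 1.8   0.04 -0.05]
```

```bash
python3 -m inch '[[[0.6,0,0,0,0],[0.6,0,0,0,0],[0.4,0,0,0,0],[0,0,0,0,0]]]' ;python3 st.py .589,.0088,.0484 
```

```text
time: 7.08
position: [0.5885, 0.0085, 0.0484]
tool_rot: [-0.506, -0.493, 0.51, -0.49]
ft_force: [0.9, 0.5, -1.1]
grip_width: 0.055
t 7.0833 p [0.5885 0.0085 0.0484] yaw -0.034 w 0.055 F [ 0.9  0.5 -1.1] xax [-0.007 -0.001 -1.   ]
d tool cm [-0.01  0.05 -0.03]
```

```bash
python3 -m inch '[[[0.15,0,0,0,0],[0.1,0,0,0,0],[0,0,0,0,0]]]' ;python3 st.py; python3 -m inch '[[[0,0,0,0,0.8],[0,0,0,0,0.8],[0,0,0,0,0.8],[0,0,0,0,0.8],[0,0,0,0,0.8],[0,0,0,0,0.8],[0,0,0,0,0.8],[0,0,0,0,0.8]]]';python3 st.py
```

```text
time: 7.33
position: [0.5888, 0.0085, 0.0486]
tool_rot: [-0.507, -0.493, 0.51, -0.49]
ft_force: [0.9, -0.1, -1.4]
grip_width: 0.0547
t 7.3333 p [0.5888 0.0085 0.0486] yaw -0.0342 w 0.0547 F [ 0.9 -0.1 -1.4] xax [-0.006 -0.001 -1.   ]
time: 8.0
position: [0.5904, 0.0082, 0.0494]
tool_rot: [-0.507, -0.492, 0.51, -0.491]
ft_force: [-0.1, -0.2, 1.5]
grip_width: 0.0694
t 8.0 p [0.5904 0.0082 0.0494] yaw -0.0342 w 0.0694 F [-0.1 -0.2  1.5] xax [-0.003 -0.002 -1.   ]
```

Released on contact (the wrist force changed sign on release). I'll rise, go past the crank and look.

```bash
python3 -m inch '[[[-1,0,0,0,0.9],[-3,0,0,0,0.9],[-3,0,0,0,0.9],[-3,0,0,0,0.9],[-3,0,0,0,0.9],[-3,0,0,0,0.9],[-1,0,2,0,0.9],[0,0,3,0,0.9]]]' ; python3 -m inch '[[[0,0,3,0,0.4],[0,0,3,0,0.4],[0,0,3,0,0.4],[0,0,3,0,0.4],[0,0,3,0,0.4],[0,0,0,0,0.4]]]'
python3 - <<'E'
from h import *;import pickle
from st import st
st()
im,ci=snap('wrist','w3.png');pickle.dump(ci,open('w3.pkl','wb'))
print(px(ci,[[.616,-.126,.121],[.58,-.181,.076],[.589,.009,.072]]))
E
```

```text
time: 8.67
position: [0.5875, -0.0373, 0.23]
tool_rot: [-0.505, -0.495, 0.509, -0.491]
ft_force: [-0.1, 0.2, -0.3]
grip_width: 0.0784
time: 9.17
position: [0.5842, -0.1972, 0.2397]
tool_rot: [-0.506, -0.49, 0.507, -0.496]
ft_force: [0.8, 0.6, 0.2]
grip_width: 0.0462
t 9.1667 p [ 0.5842 -0.1972  0.2397] yaw -0.0265 w 0.0462 F [0.8 0.6 0.2] xax [ 0.005 -0.007 -1.   ]
[[353.53630014 116.05540369]
 [312.12666271 173.36206024]
 [315.84355696 -44.33957088]]
```

View pics/w3.png

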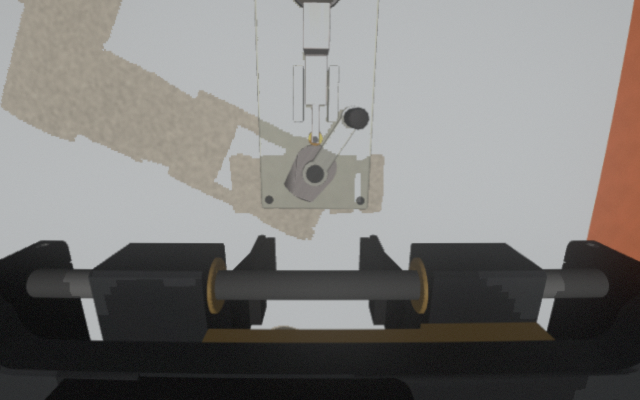

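The grip's top is at (356,118) and the crank shaft at (315,174), both within 4 px of the prediction. The keeper is drawn back.

```bash
python3 - <<'E'
from h import *;import pickle
from st import st
ci=pickle.load(open('w3.pkl','rb'))
g=ray(ci,356.5,118,.121);a=ray(ci,315,173.5,.08);print(g,a,g-a,np.hypot(*(g-a)[:2]))
st((g[0],g[1],.16),(g[0],g[1],.096))
E
```

```text
[ 0.61843143 -0.12760274  0.121     ] [ 0.58288967 -0.18046331  0.08      ] [0.03554176 0.05286057 0.041     ] 0.06369816669516859
t 9.2167 p [ 0.5839 -0.1946  0.2397] yaw -0.0261 w 0.0425 F [-0.6  0.3  0.8] xax [ 0.005 -0.004 -1.   ]
d tool cm [ 7.96  3.24 -6.82]
d tool cm [14.36  3.21 -6.85]
```

```bash
python3 -m inch '[[[0,1,-2,0,0.55],[0,1,-2.2,0,0.55],[1,1,-2.2,0,0.55],[2,0,-0.3,0,0.55],[2,0,0,0,0.55],[2,0,0,0,0.55],[0,0,0,0,0.55]]]' ;python3 st.py .618,-.127,.096
```

```text
time: 9.8
position: [0.6167, -0.1194, 0.1727]
tool_rot: [0.508, 0.491, -0.505, 0.496]
ft_force: [-0.9, 1.3, -1.1]
grip_width: 0.048
t 9.8 p [ 0.6167 -0.1194  0.1727] yaw -0.026 w 0.048 F [-0.9  1.3 -1.1] xax [ 0.009 -0.001 -1.   ]
d tool cm [7.67 0.08 0.74]
```

```bash
python3 -m inch '[[[1,0,0.7,0,0.55],[1.5,0,0,0,0.55],[1.5,0,0,0,0.55],[0,0,0,0,0.55]]]' ;python3 st.py .618,-.127,.096
```

```text
time: 10.13
position: [0.6179, -0.1249, 0.1344]
tool_rot: [0.508, 0.491, -0.503, 0.498]
ft_force: [-1.1, 0.3, -0.1]
grip_width: 0.0477
t 10.1333 p [ 0.6179 -0.1249  0.1344] yaw -0.0224 w 0.0477 F [-1.1  0.3 -0.1] xax [ 0.012 -0.002 -1.   ]
d tool cm [ 3.84 -0.03  0.21]
```

```bash
python3 -m inch '[[[1,0,0.2,0,0.55],[1,0,0,0,0.55],[1,0,0,0,0.55],[0.7,0,0,0,0.55],[0,0,0,0,0.55]]]' ;python3 st.py .618,-.127,.096;python3 -m inch '[[[0,0,0,0,0],[0,0,0,0,0],[0,0,0,0,0],[0,0,0,0,0],[0,0,0,0,0],[0,0,0,0,0],[0,0,0,0,0]]]' 20;python3 st.py .618,-.127,.096
```

```text
time: 10.55
position: [0.6204, -0.1288, 0.0977]
tool_rot: [0.509, 0.489, -0.502, 0.5]
ft_force: [-0.5, -0.4, -0.7]
grip_width: 0.0479
t 10.55 p [ 0.6204 -0.1288  0.0977] yaw -0.0232 w 0.0479 F [-0.5 -0.4 -0.7] xax [ 0.018 -0.004 -1.   ]
d tool cm [ 0.17 -0.25 -0.17]
time: 11.13
position: [0.6208, -0.1291, 0.0984]
tool_rot: [0.509, 0.488, -0.502, 0.5]
ft_force: [0.9, 0.2, -2.9]
grip_width: 0.0174
t 11.1333 p [ 0.6208 -0.1291  0.0984] yaw -0.0228 w 0.0174 F [ 0.9  0.2 -2.9] xax [ 0.018 -0.005 -1.   ]
d tool cm [ 0.24 -0.29 -0.2 ]
```

Gripped at 17.4 mm, 64.8 mm from the axis, which fits the arm. I'll turn clockwise in short chords.

```bash
python3 -m inch '[[[0,0.95,0.85,0,0],[0,0.75,1.05,0,0],[0,0,0,0,0]]]'; cat > cr.py <<'E'
from h import *
from st import st
o=robot.get_obs();p=np.array(o['position']);c=np.array([.582,-.181]);d=p[:2]-c
a=np.arctan2(d[1],d[0]);print('r',np.hypot(*d).round(4),'world',a.round(3),'crank',(a-1.533).round(3))
st(*[(c[0]+.065*np.cos(b),c[1]+.065*np.sin(b),.097) for b in a-np.arange(0,1.3,.2)])
E
python3 cr.py
```

```text
time: 11.38
position: [0.6374, -0.1463, 0.0984]
tool_rot: [0.51, 0.49, -0.501, 0.499]
ft_force: [0.3, -1.8, -0.3]
grip_width: 0.0174
r 0.0653 world 0.56 crank -0.973
t 11.3833 p [ 0.6374 -0.1463  0.0984] yaw -0.0228 w 0.0174 F [ 0.3 -1.8 -0.3] xax [ 0.017 -0.001 -1.   ]
d tool cm [ 0.14 -0.03  0.02]
d tool cm [0.15 0.57 1.17]
d tool cm [0.15 0.93 2.41]
d tool cm [0.16 1.04 3.71]
d tool cm [0.15 0.89 5.  ]
d tool cm [0.15 0.49 6.23]
d tool cm [ 0.14 -0.15  7.36]
```

```bash
python3 -m inch '[[[0.05,0.55,1.15,0,0],[0,0.35,1.25,0,0],[0,0.1,1.3,0,0],[0,0,0,0,0]]]'; python3 cr.py
```

```text
time: 11.72
position: [0.6479, -0.1852, 0.0984]
tool_rot: [0.51, 0.49, -0.501, 0.499]
ft_force: [-0.6, -1.8, -0.4]
grip_width: 0.017
r 0.066 world -0.064 crank -1.597
t 11.7167 p [ 0.6479 -0.1852  0.0984] yaw -0.022 w 0.017 F [-0.6 -1.8 -0.4] xax [ 0.018  0.    -1.   ]
d tool cm [ 0.13 -0.1  -0.  ]
d tool cm [ 0.13 -0.29  1.28]
d tool cm [ 0.12 -0.72  2.5 ]
d tool cm [ 0.11 -1.39  3.62]
d tool cm [ 0.09 -2.27  4.57]
d tool cm [ 0.07 -3.32  5.33]
d tool cm [ 0.05 -4.5   5.87]
```

```bash
python3 -m inch '[[[0,-0.25,1.3,0,0],[0,-0.45,1.2,0,0],[0,-0.7,1.1,0,0],[0,0,0,0,0]]]'; python3 cr.py
```

```text
time: 12.05
position: [0.6324, -0.224, 0.0984]
tool_rot: [0.511, 0.489, -0.5, 0.499]
ft_force: [-1.0, -1.2, -0.0]
grip_width: 0.0177
r 0.0663 world -0.706 crank -2.239
t 12.05 p [ 0.6324 -0.224   0.0984] yaw -0.0237 w 0.0177 F [-1.  -1.2 -0. ] xax [ 0.021  0.001 -1.   ]
d tool cm [ 0.13 -0.1  -0.08]
d tool cm [ 0.11 -1.02  0.84]
d tool cm [ 0.09 -2.1   1.56]
d tool cm [ 0.07 -3.3   2.05]
d tool cm [ 0.04 -4.57  2.29]
d tool cm [ 0.01 -5.87  2.28]
d tool cm [-0.01 -7.14  2.  ]
```

```bash
python3 -m inch '[[[0,-1,0.85,0,0],[0,-1.1,0.7,0,0],[0,-1.2,0.5,0,0],[0,0,0,0,0]]]'; python3 cr.py
```

```text
time: 12.38
position: [0.5998, -0.2447, 0.0984]
tool_rot: [0.514, 0.487, -0.499, 0.5]
ft_force: [-2.0, 0.1, -0.7]
grip_width: 0.0175
r 0.0661 world -1.299 crank -2.832
t 12.3833 p [ 0.5998 -0.2447  0.0984] yaw -0.026 w 0.0175 F [-2.   0.1 -0.7] xax [ 0.029  0.001 -1.   ]
d tool cm [ 0.14 -0.04 -0.11]
d tool cm [ 0.1  -1.31  0.15]
d tool cm [ 0.06 -2.61  0.14]
d tool cm [ 0.03 -3.88 -0.12]
d tool cm [-0.01 -5.07 -0.62]
d tool cm [-0.04 -6.14 -1.36]
d tool cm [-0.06 -7.04 -2.29]
```

```bash
python3 -m inch '[[[0,-1.2,0.2,0,0],[0,-0.8,0.05,0,0],[0,0,0,0,0],[0,0,0,0,0]]]'; python3 cr.py; python3 -m inch '[[[0,0,0,0,0.55],[0,0,0,0,0.55],[0,0,0,0,0.55],[0,0,0,0,0.55],[0,0,0,0,0.55],[0,0,0,0,0.55],[0,0,0,0,0.55]]]'; python3 cr.py
```

```text
time: 12.72
position: [0.5784, -0.2468, 0.0984]
tool_rot: [0.514, 0.486, -0.499, 0.5]
ft_force: [1.7, 0.6, -2.0]
grip_width: 0.0172
r 0.0659 world -1.625 crank -3.158
t 12.7167 p [ 0.5784 -0.2468  0.0984] yaw -0.0266 w 0.0172 F [ 1.7  0.6 -2. ] xax [ 0.028  0.    -1.   ]
d tool cm [ 0.14 -0.   -0.09]
d tool cm [ 0.1  -1.29 -0.26]
d tool cm [ 0.06 -2.52 -0.67]
d tool cm [ 0.03 -3.64 -1.33]
d tool cm [ 0.01 -4.61 -2.19]
d tool cm [-0.01 -5.38 -3.23]
d tool cm [-0.03 -5.94 -4.4 ]
time: 13.3
position: [0.5808, -0.2471, 0.0985]
tool_rot: [0.513, 0.486, -0.499, 0.502]
ft_force: [1.2, 0.4, -0.6]
grip_width: 0.0466
r 0.0661 world -1.589 crank -3.122
t 13.3 p [ 0.5808 -0.2471  0.0985] yaw -0.0249 w 0.0466 F [ 1.2  0.4 -0.6] xax [ 0.031 -0.002 -1.   ]
d tool cm [ 0.15 -0.01 -0.11]
d tool cm [ 0.11 -1.3  -0.23]
d tool cm [ 0.07 -2.54 -0.61]
d tool cm [ 0.03 -3.68 -1.22]
d tool cm [-0.   -4.68 -2.05]
d tool cm [-0.03 -5.49 -3.06]
d tool cm [-0.05 -6.09 -4.22]
```

Crank is at ≈ -3.14 by the hand pose, and released. I'll rise straight up and back off to check.

```bash
python3 -m inch '[[[-1,0,0,0,0.55],[-2,0,0,0,0.55],[-3,0,0,0,0.55],[-3,0,0,0,0.55],[-3,0,0,0,0.55],[-3,0,0,0,0.55],[0,0,2,0,0.55],[0,0,0,0,0.55]]]'; python3 - <<'E'
from h import *;import pickle
from st import st
st()
im,ci=snap('wrist','w4.png');t,ct=snap('top','t4.png')
s,cs=snap('side','s4.png')
c=cv2.resize(s[185:305,270:390],(600,600),interpolation=cv2.INTER_CUBIC)
cv2.imwrite('pics/s4c.png',c[:,:,::-1])
print(px(ci,[[.589,.009,.072],[.582,-.181,.08]]))
E
```

```text
time: 13.97
position: [0.5747, -0.2662, 0.2586]
tool_rot: [0.513, 0.487, -0.499, 0.501]
ft_force: [-1.0, 0.3, -0.5]
grip_width: 0.048
t 13.9667 p [ 0.5747 -0.2662  0.2586] yaw -0.0233 w 0.048 F [-1.   0.3 -0.5] xax [ 0.028 -0.001 -1.   ]
[[ 320.53852288 -119.83954454]
 [ 317.87757525  102.53485022]]
```

View pics/w4.png

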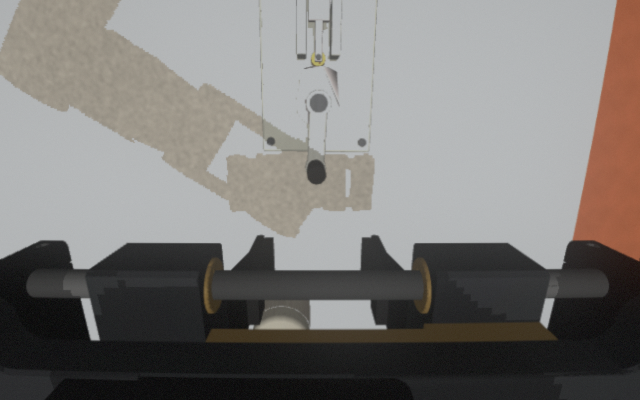

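View pics/s4c.png

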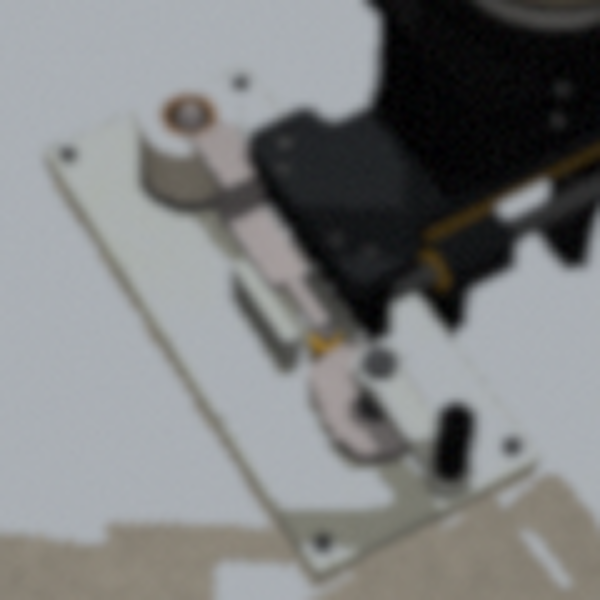

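The wrist view shows the arm pointing straight away from the spindle, with the roller at (318,60) on the lobe. The side view shows the tongue over the rim of the seated roll and the spindle central in its hole. The hand is clear, so I'll hand in.

```bash
python3 -c "
from rig import robot
o=robot.get_obs();print(o['time'],o['ft_force']);print(robot.hand_in())"
```

```text
14.1167 [-0.08926754  0.23190894 -0.46219765]
the job is handed in; nothing more can be done
None
```

I put the white roll over the spindle and released it on the seat. Then I pinched the crank grip, turned it clockwise to about -3.14 rad, let go and moved the hand clear. I handed in at 14.1 s; no verdict was reported.

**What the last checks showed:**
- **Crank and keeper:** the crank arm points straight away from the spindle with the roller on the cam lobe. The tongue is out over the roll's rim. I judged this from the pictures and the hand pose; I did not measure the keeper travel directly.
- **Roll:** the spindle looks central in its hole. With the tongue passing over the rim, the roll's top is under 70 mm, against 66 mm when fully seated. That alone does not prove it is within the 3 mm limit. It was let go at the expected seated height, and lowering it further moved nothing. The wrist force stayed within about 2 N of zero, so it gave no clear sign of contact.
- **Bystanders:** the hand never went near the bottle, jar or rack, but I did not measure their positions again at the end.

**Disagreement:** the top and wrist cameras differed by about 3 mm on the seat position. I aimed between them, well inside the 4 mm clearance of the hole.

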